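# Read a glaze sample on the sloped colour reader

### The arm

A 7-joint arm with a two-finger parallel gripper is mounted at the origin on the work surface. World frame = base frame: x ahead of the robot, y to its left, z up, the work surface at z = 0. Lengths are in m, angles in rad, forces in N, time in s.
With the tool pointing down it reaches from about 0.35 to 0.9 m from the base axis. Payload 8.1 kg.
Tool frame: the origin (TCP) lies at the centre of the arm's flange, where the gripper is bolted on; the fingertips stand 173 mm ahead of it and the grasp point (between the pads) lies 155 mm ahead of it; z points along the fingers, y is the line along which they close (so a half turn about z gives the same grasp; the last joint's range is limited). The gripper opens to 85 mm and grips with 20 to 120 N. Pads are 22 mm wide; open, the fingers measure 114 mm over their backs; the gripper's body (76 mm by 85 mm) begins 54 mm behind the grasp point. The pads swing forward as they close: fully open they stand 13 mm farther back than shut.
Start: joints at [-1.283, 0.434, 0.025, 1.573, -0.012, 1.134, -0.075], TCP at [0.238, 0.578, 0.405] pointing down, gripper open.
Joint ranges: [-2.62, 2.62], [-0.44, 2.09], [-1.27, 1.32], [0.08, 2.57], [-1.32, 4.46], [0.12, 2], [-2.74, 2.74]. Speed limits (rad/s): [2.22, 2.22, 3.01, 3.01, 3.14, 3.14, 3.14].

### API

Orientations are given as a unit quaternion [x, y, z, w].
In Python, from workcell import bot, open_gripper, close, ik, get_image, get_calibration gives the robot as it stands. The module is installed in compiled form; this text tells all that it offers. Calls block until the motion is done:
- bot.move_ptp(position, orientation): joint-space move of the TCP to a pose.
- bot.line_to(position, rot=None, velocity=0.15): straight line of the TCP; rot=None keeps the orientation; velocity is the mean speed in m/s.
- bot.move_joints(angles): joint-space move.
- open_gripper() and close(): open the fingers fully, or close them until they stop; the grip force is fixed at half the most.
- bot.hold(seconds).
- ik(position, orientation): joint angles nearest the present ones, or None.
- get_image(name): name is "side" or "top" or "wrist"; returns the picture (420x560x3 uint8, red, green, blue); there is no depth.
- get_calibration(name): a dict with "mtx" (3x3 intrinsics, pixels), "rvec" (rotation vector, rad) and "tvec" (3), from world to camera coordinates, as OpenCV has them. Camera axes: x right, y down, z forward; pixel columns grow to the right and rows downward; lengths in m; the calibration is good to about 2 mm. A picture is of the moment at which its call begins: read the wrist's pose just before it. get_calibration takes no time and is no camera call; for the wrist camera it gives the pose at the moment of the call.
A pose or a line that the arm cannot do raises bot.IKError and nothing moves.
- bot.job_done(): hands the job in; it is judged then, once.
Readings, each from a call of its own:
- bot.read_time(): time.
- bot.read_qpos(): joint angles.
- bot.read_joint_velocities(): joint speeds.
- bot.read_tau(): joint torques, N m.
- bot.read_ee_pos(): TCP position.
- bot.read_eef_rot(): TCP orientation.
- bot.read_wrist_force(): force on the tool from outside, world axes, zero at the start.
- bot.read_ft_torque(): the same for the moment, N m.
- bot.read_gripper_width(): opening from 0.0 (shut) to 1.0 (fully open).
- bot.read_grip_force(): force on a finger pad.
Only numpy, scipy, OpenCV 4.12 (cv2) and the standard library are available. Lean on these libraries where they do the work, as an engineer would, in place of code of your own. Each camera call takes 0.05 s, during which the arm holds its last target. There are 200 camera calls.

### The job

Turn and tap the white backing tile and the green glaze sample under it into line, edges even all round, while they lie on the table, then pick the pair up together and hold it, sample underside down, flush, centred and square on the colour reader's sloped orange plate, pressing gently so that the sprung plate goes down at least a quarter of its travel. Finish while still gripping both tiles and pressing them there; do not let go. Do not press hard, push the reader's head out of its tilt or disturb the other things.

Things in the scene. Friction and masses are not known exactly. Their poses are not given: they have to be found in the camera images.
- sample: the glaze sample: a celadon-green square ceramic tile, 55 x 55 x 9 mm, about 60 g, lying flat on the table under the white backing tile. Origin: centre of its underside; x and y run along its edges, z up through its thickness. Its underside is the face to be read.
- backing: the white backing tile, the same 55 x 55 x 9 mm and about 60 g, lying loose on top of the sample, shifted 5 to 12 mm and up to 12 degrees askew, so that the two edges do not line up. Origin: centre of its underside (9 mm above the sample's origin); x and y along its edges. Squeezing the pair does not take out the skew: turn the tile first.
- plate_face (a point): centre of the top face of the reader's reading plate: an orange 46 x 46 mm square with a dark round window, 16 mm proud of the white tilting head (92 x 84 mm), about 100 mm above the table. z: outward normal; y: level, along the hinge; x: up the slope. The head is stiff and set, differently each time, 15 to 35 degrees from level, low edge to the reader's front.
- reader: the colour reader: grey base 150 x 112 x 26 mm fixed to the table, two cheeks 81 mm tall, 110 mm apart over their outsides, carrying the white tilting head on a level hinge 70 mm above the table. Origin: centre of the base's underside, below the hinge; -x is its front, where the head's low edge is, turned up to 29 degrees from facing the robot; y runs along the hinge.
- plate (a joint): travel of the sprung reading plate along its normal into the head: 0 free, 0.006 m fully down. The spring needs about 1.4 N to start and 5.6 N to reach the bottom.
- jar_red: small glaze jar with a red cap, 48 mm across, 62 mm tall; a bystander. Origin: centre of its underside.
- jar_white: small glaze jar with a white cap, 48 mm across, 58 mm tall; a bystander. Origin: centre of its underside.
- jar_blue: glaze jar with a blue cap, 60 mm across, 75 mm tall; a bystander. Origin: centre of its underside.
- mug: unglazed mug, 76 mm across, 75 mm tall; a bystander. Origin: centre of its underside.
- vase: unglazed closed vase, 92 mm across, 145 mm tall; a bystander. Origin: centre of its underside.
- bowl: blue bowl, 110 mm across, 45 mm tall; a bystander. Origin: centre of its underside.
- rib: flat wooden potter's rib, 100 x 50 x 8 mm, lying on the table; a bystander. Origin: centre of its underside.
Mind the look-alikes: they are no part of the job. What is shaped like the backing but blue is not meant.

How it is judged:
On the way, in this order (a step that is already met when the one before it is completed fails the run):
1. the two tiles lie on the table with their edges lined up (x of backing in the frame of sample between -0.003 and 0.003 m and y of backing in the frame of sample between -0.003 and 0.003 m and angle between the x axis of backing and the x axis of sample, either way round below 0.07 rad and angle between the z axis of backing and the z axis of sample, either way round below 0.05 rad and z of backing in the frame of sample between 0.006 and 0.012 m and height (world z) of sample below 0.006 m and angle between sample's own z axis and vertical below 0.06 rad), for 0.2 s.
2. the pair is lifted together, still lined up (x of backing in the frame of sample between -0.003 and 0.003 m and y of backing in the frame of sample between -0.003 and 0.003 m and angle between the x axis of backing and the x axis of sample, either way round below 0.07 rad and angle between the z axis of backing and the z axis of sample, either way round below 0.05 rad and z of backing in the frame of sample between 0.006 and 0.012 m and height (world z) of sample above 0.05 m and contact force between each of sample, backing and the fingers above 0.3 N), for 0.1 s.
At the end, for the whole second after the job is handed in: At rest, fingers gripping both tiles; sample flush on the plate (3.4 degrees), centred (9 mm) and square (9.7 degrees), plate pressed down over 1.5 of 6 mm by more than 1.2 N; backing on the sample, edges within 3 mm and 4 degrees (x of backing in the frame of sample between -0.003 and 0.003 m and y of backing in the frame of sample between -0.003 and 0.003 m and angle between the x axis of backing and the x axis of sample, either way round below 0.07 rad and angle between the z axis of backing and the z axis of sample, either way round below 0.05 rad and z of backing in the frame of sample between 0.006 and 0.012 m and angle between the z axis of sample and the z axis of plate_face, either way round below 0.06 rad and distance between sample and plate_face below 0.009 m and (angle between the x axis of sample and the x axis of plate_face, either way round below 0.17 rad or angle between the x axis of sample and the y axis of plate_face, either way round below 0.17 rad) and value of joint plate above 0.0015 m and z of sample in the frame of plate_face below 0.0015 m and z of backing in the frame of plate_face above 0.005 m and contact force between sample and reader above 1.2 N and contact force between each of sample, backing and the fingers above 0.3 N and linear speed of each of sample, backing below 0.02 m/s); the arm keeps its last pose, push and grip.
It fails at once if the tiles or fingers press on the reader with more than 25 N (contact force between any of sample, the fingers and reader above 25 N).
It fails at once if the reader's head is pushed out of its tilt (plate centre moved more than 12 mm) (distance of plate_face from where it was at the start of the episode above 0.012 m).
It fails at once if a bystander is moved more than 30 mm or tipped (distance of any of jar_red, jar_white, jar_blue, mug, vase, bowl, rib from where it was at the start of the episode above 0.03 m or angle between any of jar_red, jar_white, jar_blue, mug, vase, bowl, rib's own z axis and vertical above 0.4 rad).
It also fails if it takes over 61 s, if anything falls off the work surface, if the arm or the gripper's body presses on something with over 40 N, if the wrist force passes 120 N, or if a joint passes its speed limit or range.

## Working session

There is one attempt and no reset: what is moved stays moved. The work goes in short steps, each a Python script; the robot and the scene stay as the last script left them, time stands still between calls to the robot, and variables do not carry over. Pictures are saved under pics/ and viewed, at most 10 in all, crops included, and the job is handed in when it is done.

```bash
mkdir -p pics; python3 - <<'E'
from workcell import *
import cv2,numpy as np
for n in ["top","side","wrist"]:
    im=get_image(n); cv2.imwrite(f"pics/{n}0.png",im[:,:,::-1]); c=get_calibration(n)
    R=cv2.Rodrigues(np.array(c["rvec"]))[0]; print(n,np.array(c["mtx"]).round(1).tolist(),(-R.T@np.array(c["tvec"]).ravel()).round(3),R.round(3).tolist())
print(bot.read_time(),bot.read_ee_pos(),bot.read_eef_rot(),bot.read_wrist_force())
a=cv2.imread("pics/top0.png");b=cv2.imread("pics/side0.png");
E
ls
```

```text
top [[545.4, 0.0, 280.7], [0.0, 545.4, 206.4], [0.0, 0.0, 1.0]] [ 0.457 -0.014  1.624] [[-0.021, -1.0, -0.008], [-0.997, 0.022, -0.076], [0.076, 0.006, -0.997]]
side [[446.1, 0.0, 278.1], [0.0, 446.1, 201.3], [0.0, 0.0, 1.0]] [-0.19  -0.766  0.839] [[0.707, -0.707, 0.006], [-0.394, -0.401, -0.827], [0.587, 0.582, -0.562]]
wrist [[357.0, 0.0, 280.8], [0.0, 357.0, 206.0], [0.0, 0.0, 1.0]] [0.167 0.607 0.373] [[0.38, 0.925, -0.001], [0.884, -0.363, 0.296], [0.273, -0.113, -0.955]]
0.15 [0.23804895 0.57771227 0.40410315] [ 1.94189939e-01  9.80963767e-01 -5.94008238e-04 -4.26175559e-05] [-0.42265834 -0.28560275 -0.08094559]
pics
```

View pics/top0.png

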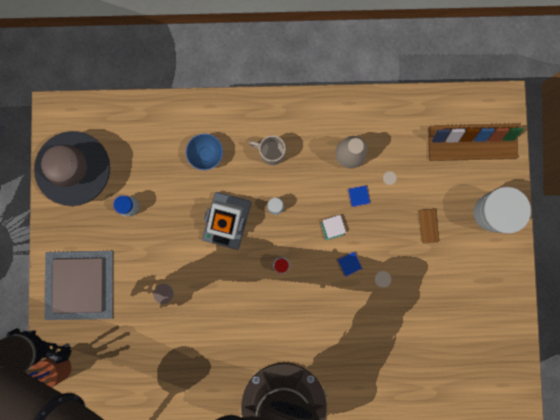

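View pics/side0.png

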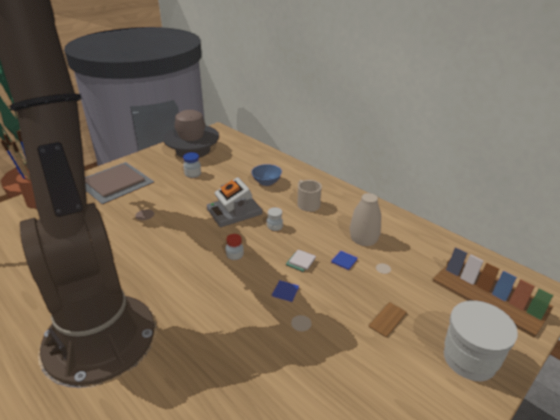

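The top view shows the white tile with a green rim at (333,227), which fits the description. Two blue look-alikes lie at (360,196) and (349,264), and the reader's plate is at (222,223). I'll take wrist views of the reader on the way, then a close one of the pair.

```bash
cat > h.py <<'E'
from workcell import *
import cv2,numpy as np
from scipy.spatial.transform import Rotation as Ro
def cal(n):
    c=get_calibration(n); return np.array(c["mtx"],float),cv2.Rodrigues(np.array(c["rvec"],float))[0],np.array(c["tvec"],float).ravel()
def onplane(c,uv,z):
    K,R,t=c; uv=np.atleast_2d(np.array(uv,float)); d=(np.linalg.inv(K)@np.c_[uv,np.ones(len(uv))].T).T@R; o=-R.T@t
    return o+d*((z-o[2])/d[:,2])[:,None]
def down(a):  # tool x at heading a, tool z down
    return Ro.from_matrix(np.array([[np.cos(a),np.sin(a),0],[np.sin(a),-np.cos(a),0],[0,0,-1]]).T).as_quat()
def snap(name):
    c=cal("wrist"); im=get_image("wrist"); cv2.imwrite(f"pics/{name}.png",im[:,:,::-1]); np.savez(f"pics/{name}.npz",K=c[0],R=c[1],t=c[2]); return im,c
def load(name):
    d=np.load(f"pics/{name}.npz"); return cv2.imread(f"pics/{name}.png"),(d["K"],d["R"],d["t"])
def tri(cs,uvs):
    A=[]
    for (K,R,t),uv in zip(cs,uvs):
        P=K@np.c_[R,t]; A+= [uv[0]*P[2]-P[0],uv[1]*P[2]-P[1]]
    X=np.linalg.svd(np.array(A))[2][-1]; return X[:3]/X[3]
E
python3 - <<'E'
from h import *
c=cal("top"); print(onplane(c,[[222,223]],.1),onplane(c,[[333,227]],.018))
p=onplane(c,[[222,223]],.1)[0]; q=onplane(c,[[333,227]],.018)[0]
t0=bot.read_time()
for i,dy in enumerate([.1,-.1]):
    bot.move_ptp([p[0]-.02,p[1]+dy,.40],down(np.pi)); bot.hold(.2); snap(f"r{i}"); print(bot.read_time(),bot.read_ee_pos())
bot.move_ptp([q[0],q[1],.29],down(np.pi)); bot.hold(.2); snap("p0"); print(bot.read_time(),bot.read_ee_pos(),bot.read_qpos())
ims=[cv2.imread(f"pics/{n}.png") for n in ("r0","r1")]
cv2.imwrite("pics/rr.png",cv2.resize(np.hstack(ims),(800,300)))
E
```

```text
[[0.53038153 0.16027141 0.1       ]] [[ 0.51557403 -0.15703234  0.018     ]]
1.9417 [0.51004233 0.26107741 0.39994065]
3.0083 [0.5104755  0.06165716 0.39985748]
4.2167 [ 0.51608745 -0.15572884  0.29054006] [ 0.01796198  0.42629039  0.23621181  1.93193108 -0.13644975  0.79755291
  1.9022855 ]
```

View pics/rr.png

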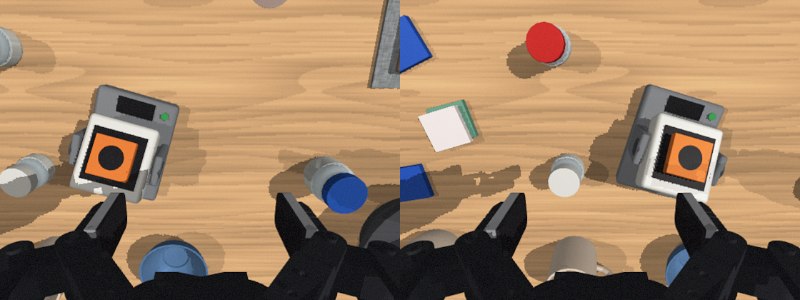

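View pics/p0.png

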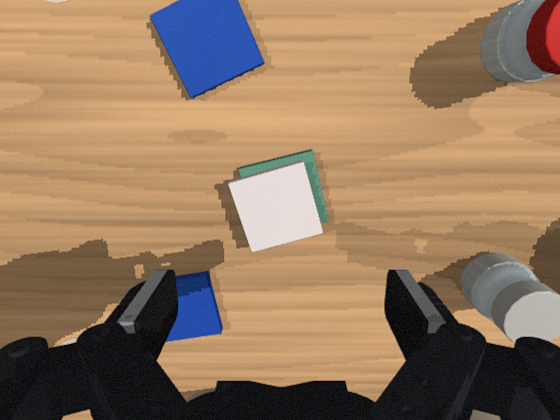

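Right image column: the pair is at (275,205), with green showing along its upper and right edges. The blue tiles at (207,45) and (190,305) are not meant. I'll enlarge to confirm and segment.

```bash
python3 - <<'E'
from h import *
im,c=load("p0"); x0,y0=215,140
hsv=cv2.cvtColor(im,cv2.COLOR_BGR2HSV)
for p in [(275,155),(240,172),(318,195),(270,172),(300,163),(245,178),(275,210)]: print(p,hsv[p[1],p[0]],im[p[1],p[0]])
for s in (im[146:185,270],): print(s.tolist())
print(im[200,305:335].tolist())
a=cv2.resize(im[140:260,215:335],(600,600),interpolation=cv2.INTER_NEAREST)
cv2.imwrite("pics/crop.png",a)
E
```

```text
(275, 155) [ 14 110 199] [113 154 199]
(240, 172) [ 76  85 144] [121 144  96]
(318, 195) [ 76  86 137] [116 137  91]
(270, 172) [  8  17 231] [216 220 231]
(300, 163) [ 13  15 232] [218 224 232]
(245, 178) [  8  22 184] [168 172 184]
(275, 210) [ 11  16 229] [215 220 229]
[[110, 157, 196], [110, 157, 197], [111, 158, 198], [115, 158, 201], [111, 158, 200], [106, 155, 198], [109, 156, 197], [109, 154, 195], [108, 154, 197], [115, 157, 199], [110, 155, 198], [109, 155, 200], [102, 146, 182], [77, 105, 116], [73, 83, 50], [101, 123, 81], [123, 147, 98], [123, 148, 96], [126, 149, 101], [128, 152, 103], [128, 150, 100], [128, 152, 98], [120, 141, 101], [117, 127, 120], [112, 113, 125], [167, 170, 184], [216, 220, 231], [220, 222, 232], [220, 222, 231], [217, 220, 230], [216, 220, 230], [216, 218, 229], [217, 219, 230], [219, 221, 231], [216, 219, 230], [218, 221, 230], [219, 221, 231], [214, 218, 228], [215, 218, 230]]
[[218, 221, 231], [216, 219, 230], [219, 224, 232], [217, 220, 230], [218, 221, 231], [218, 222, 230], [218, 220, 231], [218, 221, 230], [224, 228, 240], [158, 166, 162], [107, 128, 86], [110, 129, 86], [110, 130, 88], [109, 130, 87], [110, 131, 88], [106, 127, 85], [124, 145, 96], [125, 148, 96], [128, 150, 92], [103, 137, 158], [89, 130, 170], [95, 136, 173], [95, 134, 171], [92, 133, 169], [94, 133, 171], [96, 133, 168], [107, 149, 192], [111, 157, 198], [112, 155, 199], [110, 153, 196]]
```

View pics/crop.png

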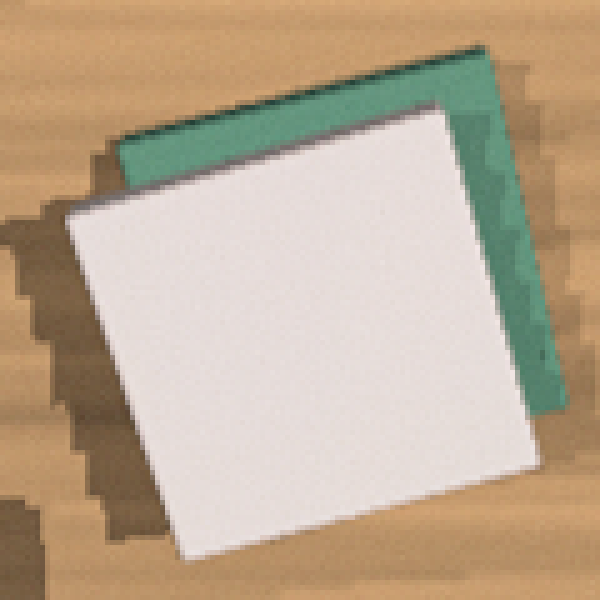

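```bash
cat > m.py <<'E'
from h import *
def rect(P):  # metric points-> centre, angle mod 90 deg, sizes
    (cx,cy),s,a=cv2.minAreaRect((P[:,:2]*1000).astype(np.float32)); a=np.deg2rad(a); a=(a+np.pi/4)%(np.pi/2)-np.pi/4
    return np.array([cx,cy])/1000,a,s
def big(m):
    cs=cv2.findContours(m,cv2.RETR_EXTERNAL,cv2.CHAIN_APPROX_NONE)[0]; return cs
def pair(name,near=None):
    im,c=load(name); hsv=cv2.cvtColor(im,cv2.COLOR_BGR2HSV)
    w=cv2.inRange(hsv,(0,0,195),(30,40,255)); g=cv2.inRange(hsv,(60,50,100),(95,255,255))
    w=cv2.morphologyEx(w,cv2.MORPH_OPEN,np.ones((3,3)))
    out=[]
    if near is None: near=(280,205)
    for m,z in((w,.018),(g,.009)):
        cs=[k for k in big(m) if cv2.contourArea(k)>(1000 if z>.01 else 30) and abs(k.reshape(-1,2).mean(0)-near).max()<90]
        if not cs: out.append(None); continue
        P=onplane(c,np.vstack([k.reshape(-1,2) for k in cs]),z); out.append(rect(P))
    return out
E
python3 - <<'E'
from m import *
for o in pair("p0"): print(o[0],np.rad2deg(o[1]),o[2])
Q=[];H=[];cs=[]
for n in("r0","r1"):
    im,c=load(n); cs.append(c); hsv=cv2.cvtColor(im,cv2.COLOR_BGR2HSV)
    m=cv2.inRange(hsv,(5,150,120),(20,255,255)); k=max(big(m),key=cv2.contourArea); hull=cv2.convexHull(k)
    q=cv2.approxPolyDP(hull,8,True).reshape(-1,2).astype(float)
    # refine: fit line to hull-ish contour points per side
    def refine(k,q):
        k=k.reshape(-1,2).astype(float); L=[]
        for a,b in zip(q,np.roll(q,-1,0)):
            d=(b-a)/np.linalg.norm(b-a); s=(k-a)@d; e=abs((k-a)@np.array([-d[1],d[0]])); l=np.linalg.norm(b-a)
            s=k[(s>.12*l)&(s<.88*l)&(e<2.5)]; v=cv2.fitLine(s.astype(np.float32),cv2.DIST_HUBER,0,.01,.01).ravel(); L.append(np.cross([v[2],v[3],1],[v[2]+v[0],v[3]+v[1],1]))
        r=[np.cross(L[i-1],L[i]) for i in range(4)]; return np.array([x[:2]/x[2] for x in r])
    print(n,len(q)); q=refine(k,q); q=q[np.argsort(np.arctan2(*(q-q.mean(0)).T[::-1]))]; print(q.round(1).tolist()); Q.append(q)
    w=cv2.inRange(hsv,(0,0,150),(40,60,255)); ctr=q.mean(0)
    ks=[k for k in big(w) if cv2.contourArea(k)>1500 and np.linalg.norm(k.reshape(-1,2).mean(0)-ctr)<60]
    for k in ks: print("head",cv2.contourArea(k),cv2.approxPolyDP(cv2.convexHull(k),8,True).reshape(-1,2).tolist())
    x,y=ctr.astype(int); cv2.imwrite(f"pics/c_{n}.png",cv2.resize(im[y-80:y+80,x-65:x+65],(390,480),interpolation=cv2.INTER_CUBIC))
X=np.array([tri(cs,[Q[0][i],Q[1][i]]) for i in range(4)])
print(X.round(4).tolist(),[np.linalg.norm(X[i]-X[i-1]).round(4) for i in range(4)],X.mean(0))
n=np.linalg.svd(X-X.mean(0))[2][2]; n*=np.sign(n[2]); print("normal",n,"tilt",np.rad2deg(np.arccos(n[2])),"head",np.rad2deg(np.arctan2(n[1],n[0])))
for i in range(4): print(X[i]-X[i-1])
cv2.imwrite("pics/cc.png",np.hstack([cv2.imread(f"pics/c_{n}.png") for n in("r0","r1")]))
E
```

```text
[ 0.51610944 -0.15795222] 16.507522583007812 (54.108917236328125, 54.03254318237305)
[ 0.50875262 -0.15244783] 14.281355857849125 (54.36961364746094, 54.22904586791992)
r0 4
[[135.4, 185.5], [192.7, 201.0], [176.7, 255.8], [118.5, 241.0]]
head 3349.0 [[129, 159], [221, 185], [190, 277], [99, 258]]
r1 4
[[381.3, 184.5], [438.4, 200.4], [425.3, 255.4], [371.9, 240.8]]
head 9636.0 [[365, 158], [451, 185], [426, 284], [339, 260]]
[[0.5025, 0.1442, 0.0871], [0.5146, 0.1906, 0.0907], [0.5556, 0.1787, 0.1071], [0.5424, 0.1345, 0.1084]] [np.float64(0.0463), np.float64(0.0482), np.float64(0.0458), np.float64(0.0461)] [0.52875702 0.16199375 0.09832073]
normal [-0.4013735   0.08757543  0.91171808] tilt 24.256132167608712 head 167.69157120921574
[-0.03998988  0.00966426 -0.02129799]
[0.012097   0.04648274 0.00358119]
[ 0.04103031 -0.01193301  0.01641359]
[-0.01313744 -0.044214    0.00130321]
```

View pics/cc.png

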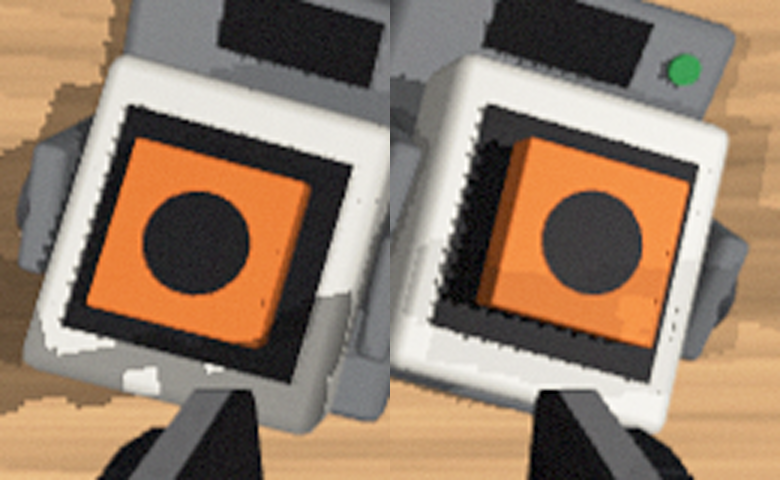

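The two views show the orange face with its darker side walls, at (155,220) and (404,220). My mask swallowed the walls, so I'll tighten it to the face and also use the window ellipse.

```bash
cat >> m.py <<'E'
def line(s):
    v=cv2.fitLine(s.astype(np.float32),cv2.DIST_HUBER,0,.01,.01).ravel(); return np.cross([v[2],v[3],1],[v[2]+v[0],v[3]+v[1],1])
def quad(k):
    hull=cv2.convexHull(k); q=next(q for e in range(3,30) if len(q:=cv2.approxPolyDP(hull,e,True))<=4).reshape(-1,2).astype(float)
    k=k.reshape(-1,2).astype(float); L=[]
    for a,b in zip(q,np.roll(q,-1,0)):
        l=np.linalg.norm(b-a); d=(b-a)/l; s=(k-a)@d; e=abs((k-a)@np.array([-d[1],d[0]]))
        L.append(line(k[(s>.12*l)&(s<.88*l)&(e<2.5)]))
    r=np.array([(x:=np.cross(L[i-1],L[i]))[:2]/x[2] for i in range(len(q))])
    return r[np.argsort(np.arctan2(*(r-r.mean(0)).T[::-1]))]
def plate(names,vmin=(190,190),show=False):
    Q=[];cs=[];W=[]
    for n,v in zip(names,vmin):
        im,c=load(n); hsv=cv2.cvtColor(cv2.GaussianBlur(im,(3,3),0),cv2.COLOR_BGR2HSV)
        m=cv2.inRange(hsv,(5,130,v),(20,255,255)); m=cv2.morphologyEx(cv2.morphologyEx(m,cv2.MORPH_CLOSE,np.ones((3,3))),cv2.MORPH_OPEN,np.ones((5,5)))
        kk,hi=cv2.findContours(m,cv2.RETR_CCOMP,cv2.CHAIN_APPROX_NONE)
        k=max(kk,key=cv2.contourArea); i=[len(x) and cv2.contourArea(x) for x in kk].index(cv2.contourArea(k))
        hole=max((kk[j] for j in range(len(kk)) if hi[0][j][3]==i),key=cv2.contourArea)
        q=quad(k); Q.append(q); W.append(cv2.fitEllipse(hole)[0]); cs.append(c)
        if show:print(n,q.round(1).tolist(),np.round(W[-1],1))
    X=np.array([tri(cs,[q[i] for q in Q]) for i in range(4)]); w=tri(cs,W)
    n=np.linalg.svd(X-X.mean(0))[2][2]; n*=np.sign(n[2])
    print("sides",[np.linalg.norm(X[i]-X[i-1]).round(4) for i in range(4)],"c",X.mean(0).round(4),"win",w.round(4),"tilt",np.rad2deg(np.arccos(n[2])).round(2),"head",np.rad2deg(np.arctan2(n[1],n[0])).round(2))
    for i in range(4):
        d=X[i]-X[i-1]; print(d.round(4),np.rad2deg(np.arctan2(d[1],d[0])).round(1),np.rad2deg(np.arcsin(d[2]/np.linalg.norm(d))).round(1))
    return X,w,n
E
python3 - <<'E'
from m import *
for n,row,cc in(("r0",225,(110,200)),("r1",225,(365,450))):
    im,_=load(n); print(n,[int(v) for v in cv2.cvtColor(im,cv2.COLOR_BGR2HSV)[row,cc[0]:cc[1],2]])
im,_=load("r1"); print([int(v) for v in cv2.cvtColor(im,cv2.COLOR_BGR2HSV)[180:262,425,2]])
for v in((190,190),(205,190),(205,205)):plate(("r0","r1"),v,True)
E
```

```text
r0 [227, 233, 234, 235, 235, 242, 184, 86, 41, 27, 32, 29, 30, 170, 237, 240, 236, 236, 237, 236, 234, 236, 236, 235, 237, 236, 241, 186, 78, 35, 41, 42, 38, 29, 38, 43, 35, 36, 39, 32, 43, 40, 37, 37, 44, 40, 39, 40, 36, 38, 40, 39, 38, 36, 36, 40, 32, 40, 39, 38, 35, 33, 96, 228, 240, 237, 236, 237, 236, 237, 237, 237, 238, 239, 215, 166, 142, 79, 31, 37, 33, 35, 28, 36, 30, 37, 32, 30, 44, 174]
r1 [13, 23, 25, 21, 12, 22, 77, 107, 114, 121, 118, 182, 242, 246, 243, 243, 244, 244, 243, 243, 243, 243, 245, 247, 243, 143, 57, 59, 56, 65, 61, 66, 63, 62, 65, 65, 64, 62, 66, 62, 64, 66, 69, 68, 61, 67, 65, 64, 63, 63, 62, 62, 67, 65, 65, 65, 58, 91, 239, 248, 245, 244, 244, 244, 245, 248, 227, 236, 150, 48, 189, 245, 246, 244, 243, 243, 236, 223, 121, 52, 69, 81, 96, 103, 110]
[242, 242, 241, 240, 242, 242, 241, 244, 248, 213, 81, 52, 58, 63, 54, 54, 79, 212, 249, 244, 244, 243, 244, 243, 243, 244, 244, 245, 245, 243, 244, 244, 244, 244, 244, 244, 244, 245, 245, 245, 245, 246, 245, 245, 245, 245, 245, 244, 245, 241, 231, 231, 231, 233, 229, 231, 232, 232, 231, 238, 245, 245, 246, 245, 
[... 793 characters left out ...]
(0.0441)] c [0.5282 0.1622 0.1003] win [0.5279 0.1621 0.1011] tilt 21.12 head 164.01
[-0.0393  0.0111 -0.0164] 164.3 -21.9
[0.0119 0.0426 0.0005] 74.4 0.7
[ 0.0397 -0.0113  0.0153] -15.8 20.4
[-0.0123 -0.0424  0.0006] -106.2 0.7
r0 [[135.9, 186.9], [190.3, 201.4], [175.1, 254.3], [119.7, 240.4]] [154.9 220.6]
r1 [[386.3, 186.4], [437.2, 201.3], [424.8, 254.0], [373.4, 239.9]] [405.9 220.5]
sides [np.float64(0.0438), np.float64(0.044), np.float64(0.0438), np.float64(0.044)] c [0.5282 0.1623 0.1003] win [0.5279 0.1622 0.1012] tilt 21.16 head 161.84
[-0.0392  0.0112 -0.0161] 164.1 -21.5
[ 0.0122  0.0423 -0.0003] 73.9 -0.4
[ 0.0394 -0.0112  0.0155] -15.9 20.8
[-0.0123 -0.0423  0.0009] -106.2 1.1
```

```bash
python3 - <<'E'
from m import *
yaw=np.deg2rad(14.28); c=np.array([.5124,-.1552])
for s in(1,-1): 
    q=ik([*c,.2],down(np.pi+yaw+s*np.pi/2)); print(s,q)
s=min((1,-1),key=lambda s:9 if (q:=ik([*c,.2],down(np.pi+yaw+s*np.pi/2))) is None else abs(q[6]))
o=down(np.pi+yaw+s*np.pi/2); print(s,bot.read_time())
bot.move_ptp([*c,.2],o); bot.line_to([*c,.18],velocity=.08); bot.hold(.3)
f0=bot.read_wrist_force()[2]; z=.18
while z>.158:
    z-=.0015; bot.line_to([*c,z],velocity=.03); f=bot.read_wrist_force()[2]-f0
    if f>2.5: break
print("touch",z,bot.read_ee_pos(),f,bot.read_gripper_width(),bot.read_time())
E
```

```text
1 [-0.51740628  0.87754092  1.14064842  2.04931589 -1.03025979  0.95332089
 -1.69420185]
-1 [-0.15771263  0.59757006  0.49433771  2.02324454 -0.46885723  0.63199109
  0.8986647 ]
-1 4.2167
touch 0.15899999999999997 [ 0.51231144 -0.15536143  0.16027729] 21.1348206082819 1.0021525617422966 9.3667
```

```bash
python3 - <<'E'
from m import *
yaw=np.deg2rad(14.28); c=np.array([.5124,-.1552])
bot.line_to([*c,.1715],velocity=.08); close(); bot.hold(.3); print(bot.read_gripper_width(),bot.read_grip_force(),bot.read_ee_pos(),bot.read_wrist_force())
open_gripper(); bot.line_to([*c,.20],velocity=.15); bot.move_ptp([*c,.21],down(np.pi+yaw)); bot.line_to([*c,.1715],velocity=.08)
print(bot.read_time()); close(); bot.hold(.3); print(bot.read_gripper_width(),bot.read_grip_force(),bot.read_wrist_force())
open_gripper(); bot.line_to([*c,.24],velocity=.2); bot.hold(.2); im,_=snap("p1"); print(bot.read_time())
for o in pair("p1"): print(o and (o[0],np.rad2deg(o[1]),o[2]))
cv2.imwrite("pics/p1b.png",im[90:320,130:430,::-1].repeat(2,0).repeat(2,1))
E
```

```text
0.6263805264150812 63.61611932516098 [ 0.51234421 -0.1552054   0.1715727 ] [-0.68220093  0.65823974  5.95150745]
12.8667
0.6251251216674488 63.232960402965546 [-1.39410934  1.62489629  7.52167539]
14.7333
(array([ 0.51041769, -0.15451828]), np.float64(14.29463481903076), (53.798545837402344, 53.93815231323242))
None
```

View pics/p1b.png

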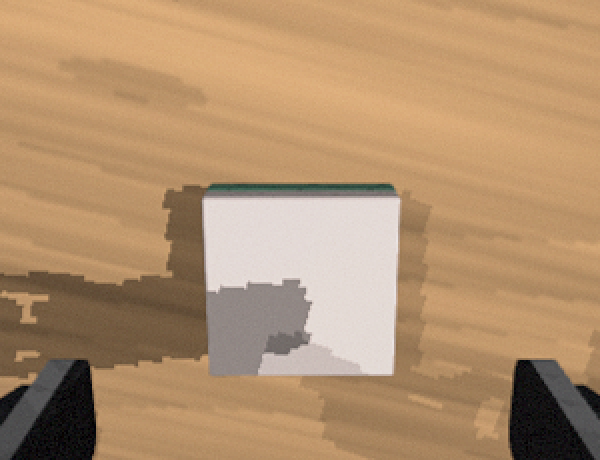

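```bash
python3 - <<'E'
from m import *
im,c=load("p1"); f=cv2.cvtColor(im,cv2.COLOR_BGR2HSV); yaw=np.deg2rad(14.29); ex=np.array([np.cos(yaw),np.sin(yaw)])
for col in(245,280,315):
    print(col,[(r,im[r,col].tolist()) for r in range(177,194)])
for r in(181,184,185,187,188,189): print(r,[(onplane(c,[[280,r]],z)[0,:2]@ex).round(4) for z in(0,.009,.018)])
m=cv2.inRange(f,(60,50,40),(95,255,255)); k=max(big(m),key=cv2.contourArea).reshape(-1,2); print(k.min(0),k.max(0))
E
```

```text
245 [(177, [102, 145, 183]), (178, [102, 143, 181]), (179, [103, 147, 181]), (180, [98, 139, 181]), (181, [94, 124, 149]), (182, [67, 83, 67]), (183, [60, 70, 44]), (184, [79, 93, 60]), (185, [96, 107, 96]), (186, [112, 114, 122]), (187, [106, 106, 114]), (188, [144, 147, 157]), (189, [191, 195, 210]), (190, [209, 213, 226]), (191, [215, 220, 227]), (192, [214, 215, 228]), (193, [213, 217, 227])]
280 [(177, [109, 154, 192]), (178, [111, 155, 196]), (179, [109, 155, 196]), (180, [112, 158, 201]), (181, [96, 131, 159]), (182, [66, 80, 61]), (183, [66, 76, 47]), (184, [67, 80, 53]), (185, [92, 97, 95]), (186, [113, 116, 124]), (187, [109, 113, 120]), (188, [152, 154, 165]), (189, [197, 200, 214]), (190, [212, 217, 228]), (191, [216, 220, 227]), (192, [211, 215, 225]), (193, [214, 216, 227])]
315 [(177, [106, 151, 193]), (178, [110, 152, 196]), (179, [110, 154, 196]), (180, [112, 157, 199]), (181, [93, 130, 157]), (182, [70, 85, 66]), (183, [63, 75, 45]), (184, [69, 81, 57]), (185, [100, 106, 104]), (186, [118, 120, 129]), (187, [112, 111, 122]), (188, [156, 157, 170]), (189, [201, 204, 220]), (190, [210, 213, 225]), (191, [212, 217, 228]), (192, [214, 217, 227]), (193, [213, 217, 228])]
181 [np.float64(0.4293), np.float64(0.4272), np.float64(0.4251)]
184 [np.float64(0.4311), np.float64(0.4289), np.float64(0.4268)]
185 [np.float64(0.4317), np.float64(0.4295), np.float64(0.4273)]
187 [np.float64(0.433), np.float64(0.4307), np.float64(0.4285)]
188 [np.float64(0.4336), np.float64(0.4313), np.float64(0.429)]
189 [np.float64(0.4342), np.float64(0.4319), np.float64(0.4296)]
[234 182] [326 184]
```

```bash
cat > place.py <<'E'
from m import *
t=np.deg2rad(21.3); hd=np.deg2rad(-16)
X=np.array([np.cos(hd)*np.cos(t),np.sin(hd)*np.cos(t),np.sin(t)]); Y=np.array([-np.sin(hd),np.cos(hd),0]); N=np.cross(X,Y)
O=Ro.from_matrix(np.c_[-X,Y,-N]).as_quat(); P=np.array([.530,.1617,.1005]); D=.1725
E
python3 - <<'E'
from place import *
yaw=np.deg2rad(14.28); c=np.array([.5124,-.1552]); print(N,ik(P+(D+.08)*N,O))
bot.line_to([*c,D],velocity=.1); close(); bot.hold(.3); print(bot.read_gripper_width(),bot.read_grip_force(),bot.read_wrist_force())
bot.line_to([*c,.32],velocity=.12); bot.hold(.1); print(bot.read_gripper_width(),bot.read_grip_force(),bot.read_time())
bot.move_ptp(P+(D+.10)*N,O); bot.hold(.2); im,_=snap("h"); print(bot.read_time(),bot.read_ee_pos()-(P+(D+.1)*N))
s=get_image("side"); cv2.imwrite("pics/hh.png",np.hstack([cv2.resize(im[:,:,::-1],(400,300)),cv2.resize(s[120:255,150:330,::-1],(400,300))]))
E
```

```text
[-0.34917949  0.10012561  0.93169123] [-0.86710766  0.21528908  0.28229533  2.15253691  0.41676767  0.57977117
  0.36602183]
0.6287934848378555 63.12932923436165 [-1.62842236  0.84502941  7.31972021]
0.628462052048121 63.05251970887184 17.7417
19.5417 [ 2.93164157e-04 -5.24654466e-04 -8.31404238e-05]
```

View pics/hh.png

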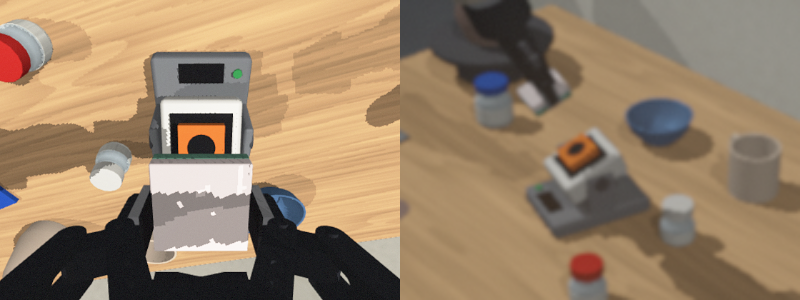

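The pair is held together, square over the plate: tile centre at column 200, plate at 201. Now the guarded press along the normal.

```bash
python3 - <<'E'
from place import *
bot.line_to(P+(D+.012)*N,velocity=.08); bot.hold(.4)
f0=np.mean([bot.read_wrist_force() for _ in range(3)],0); m0=np.array(bot.read_ft_torque()); h=.012; F=0;g0=None
while h>-.012 and F<3.6:
    h-=.001 if F<.8 else .0005; bot.line_to(P+(D+h)*N,velocity=.02); bot.hold(.08)
    f=np.array(bot.read_wrist_force())-f0; F=f@N
    a=(np.array(bot.read_ee_pos())-P)@N-D
    print(round(h,4),a.round(4),F.round(2),(f@X).round(2),(f@Y).round(2))
bot.hold(.3); f=np.array(bot.read_wrist_force())-f0; m=np.array(bot.read_ft_torque())-m0
print(f@N,"mom X,Y",m@X,m@Y,bot.read_time(),bot.read_gripper_width())
E
```

```text
0.011 0.0109 -0.9 -0.21 0.3
0.01 0.01 -0.75 1.19 0.4
0.009 0.009 -0.17 0.6 -0.56
0.008 0.008 -1.33 0.64 0.04
0.007 0.007 -1.59 0.71 -0.05
0.006 0.006 -0.24 1.18 0.88
0.005 0.005 -0.13 0.86 0.59
0.004 0.004 -0.4 -0.27 -0.26
0.003 0.003 -1.11 0.65 -0.13
0.002 0.002 0.08 0.98 0.09
0.001 0.001 0.99 0.66 0.4
0.0005 0.0005 1.16 1.07 0.41
-0.0 0.0 1.56 1.28 0.77
-0.0005 -0.0005 3.35 1.54 1.28
-0.001 -0.001 2.26 1.56 0.96
-0.0015 -0.0015 3.01 1.62 1.43
-0.002 -0.002 3.47 1.64 0.79
-0.0025 -0.0025 2.63 1.75 1.24
-0.003 -0.003 4.31 2.68 1.01
3.9030174351238425 mom X,Y 0.24211590371625172 -0.36364693135286097 27.875 0.621942971226885
```

```bash
python3 - <<'E'
from place import *
F=[]
for _ in range(12): bot.hold(.05); F.append(np.array(bot.read_wrist_force())@N)
print(np.mean(F),np.std(F),bot.read_grip_force(),bot.read_time())
im,_=snap("e"); s=get_image("side")
cv2.imwrite("pics/ee.png",np.hstack([cv2.resize(im[130:370,140:420,::-1],(400,343)),cv2.resize(s[150:230,190:283,::-1],(400,343),interpolation=cv2.INTER_CUBIC)]))
E
```

```text
3.287616837653065 0.4065818228256088 63.60179275274277 28.475
```

View pics/ee.png

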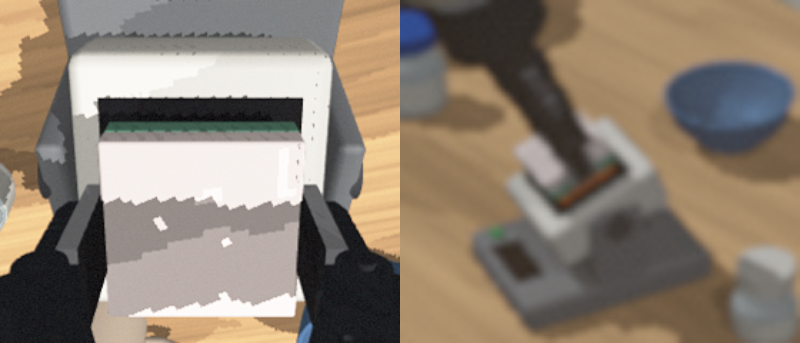

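The tiles sit square and flush on the plate, with the orange edge parallel under the sample. Force is about 4 N, well within range, so I'm handing in.

```bash
python3 -c "
from workcell import *
print(bot.job_done(),bot.read_time())"
```

```text
the job is handed in; nothing more can be done
the job is handed in; nothing more can be done
```

The job is handed in at about 28 s, with no verdict shown: both tiles were lined up (edges within about 0.5 mm where measured) and are still gripped together, pressed square on the reader's plate at about 4 N, an estimated 4 of 6 mm down.

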